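# Unlatch the hitch and hold the tongue off its ball

### The job

Uncouple the trailer tongue on the bench stand: squeeze its spring latch tab sideways towards the fixed grip plate beside it, then lift the tongue off the ball. The job finishes while holding: keep the latch squeezed and hold the tongue still and level in the gripper, about 10 cm above where it sat and still over the ball, letting nothing go. Leave the tools and parts lying round the stand where they are.

Things in the scene. Friction and masses are not known exactly. Their poses are not given: they have to be found in the camera images.
- ball_mount: Immovable dark steel plate 230x100x10 mm on the bench, carrying a 50 mm tow ball on a 20 mm neck and, 130 mm behind the ball, an open-topped cradle (30 mm long, slot 44 mm wide, floor 80 mm and cheek tops 108 mm above the bench). Origin on the bench under the ball; x axis from the ball to the cradle, z up.
- ball (a point): Centre of the tow ball, 100 mm above the bench.
- tongue: Loose trailer tongue, 0.6 kg: grey upside-down cup (66 mm wide, bore 54, z -12 to 31 mm) over the ball, with a 40 mm square tube back to x = 155 mm, lying in the cradle. Origin at the ball's centre while seated; x back along the tube, z up. On top stand two parallel plates, x = 12 to 48 mm: the fixed grip plate (y -22 to -16, top z = 86 mm) and on the +y side the latch tab.
- grip (a point): Centre of the grasp with the latch squeezed; at x 30, y -8, z 66 mm on the tongue (166 mm above the bench). Grasp from above, closing along the tongue's y, centred here: the fixed plate's outer face is 14 mm to -y, the tab's outer face 30 mm to +y at rest, 14 squeezed: open over 60 mm, 28 mm when squeezed. Plate tops 20 mm above, slide plate 28 mm below. Balances within 25 mm of here along x.
- tab (a point): Middle of the outer face of the latch tab (dark steel, 36 x 6 x 50 mm, moves with the latch); at rest at x = 30, y = 22, z = 66 mm in the tongue's frame.
- latch (a joint): Slide of the spring latch along the tongue's -y, m: 0 = shut (its keeper is under the ball and the tongue cannot come off), 0.016 = squeezed fully, tab towards the fixed plate. The keeper clears the ball from about 0.012. Spring 6 N at 0 to 12.4 N at 0.016; springs shut when let go.
- nut: Bystander: steel hexagon nut, 28 x 32 x 13 mm, lying beside the ball mount on its left. Origin at its underside.
- spanner: Bystander: combination spanner, 29 x 168 x 7 mm, lying beside the ball mount on its right. Origin at its underside.
- hammer: Bystander: club hammer, 105 x 326 x 32 mm, far left. Origin at its underside.
- grease_barrel: Bystander: black and red grease gun barrel, 49 x 200 x 50 mm, lying near left. Origin at its underside.
- ear_muffs: Bystander: ear muffs, 76 x 143 x 163 mm, standing at the back right. Origin at their underside.
- wood_block: Bystander: wooden block, 60 x 120 x 34 mm, on the right. Origin at its underside.
- jar: Bystander: screw-lid glass jar of small parts, 71 x 71 x 79 mm, near right. Origin at its underside.
There are look-alikes about, which are no part of the job. Leave any green look-alike of the tongue alone.

How it is judged:
By the outcome, as a careful person would: the job done as asked, in the order asked, and still so for the second after the job is handed in, while the arm keeps its last pose, push and grip.
It also fails if it takes over 32 s, if anything falls off the work surface, if the arm or the gripper's body presses on something with over 40 N, if the wrist force passes 120 N, or if a joint passes its speed limit or range.

### The arm

A 6-joint arm with a two-finger parallel gripper is mounted at the origin on a cart in front of the work surface, level with it; the furniture and walls round the work are solid. World frame = base frame: x ahead of the robot, y to its left, z up, the work surface at z = 0. Lengths are in mm, angles in degrees, forces in N, time in s.
With the tool pointing down it reaches from about 300 to 850 mm from the base axis. Payload 4.2 kg.
Tool frame: the origin (TCP) lies at the very end of the fingers, on their centre line; the grasp point (between the pads) lies 19 mm behind it (env.grasp_offset is the distance from the TCP to the grasp point, in mm); z points along the fingers, y is the line along which they close (so a half turn about z gives the same grasp; the last joint's range is limited). The gripper opens to 91 mm and grips with 3 to 60 N. Pads are 32 mm wide; open, the fingers measure 118 mm over their backs; the gripper's body (76 mm by 178 mm) begins 60 mm behind the grasp point.
Start: joints at [-77.177, 18.312, 89.639, -0, 72.044, -1.146], TCP at [138.803, -558.014, 186.476] pointing down, gripper open.
Joint ranges: [-177.97, 177.97], [-48.28, 115.42], [12.27, 149.76], [-77.06, 257.06], [2.81, 150.46], [-146.56, 146.56]. Speed limits (degrees/s): [147.25, 147.25, 180, 180, 180, 180].

### API

Orientations are given as [roll, pitch, yaw] about the fixed x, y, z axes, in that order (R = Rz(yaw) Ry(pitch) Rx(roll)).
In Python, from workcell import env gives the robot as it stands. The module is installed in compiled form; this text tells all that it offers.
- The arm moves only by the tool send_rows, never from a script. Its argument "motion" is a list of rows, each an object of numbers: "tx", "ty", "tz": the shift along the tool's x, y, z in units of 500 mm (1.0 is 500 mm); "rx", "ry", "rz": the turn, a rotation vector about the tool's x, y, z in units of 30 degrees (1.0 is 30 degrees); "gripper": the closure, from -1 (fully open) to 1 (shut). In form: [{"tx": .., "ty": .., "tz": .., "rx": .., "ry": .., "rz": .., "gripper": ..}, ...]. A call has 1 to 12 rows; each row shifts and turns the commanded pose from where the row before left it, along the tool's axes as they then stand; what a row does not reach is not made up. A row lasts 1/8 s, in which the tool goes at most 62.5 mm and 10.7 degrees, less where a joint would pass 70% of its speed; a pose out of reach is approached as far as the arm can. A call with a number of a shift or a turn outside -1 to 1 is refused whole. A call with a gripper value outside its range is refused whole. The fingers move at their own pace and stop on an object; "grip_force" is the grip in N (left out, the last holds). Time passes only in rows, so rows that do not move let the fingers close. It gives the time, the measured TCP pose, the force, the opening and the grip force at its end, in the units of the state.
- env.state(): the state, without advancing time (a new reading comes with each control period).
- env.grab_frame(name): name is "scene" or "side" or "wrist"; returns a dict with "frame" (384x512x3 uint8, red, green, blue), "vertical_fov" (degrees; the focal length in pixels is half the picture's height over the tangent of half this angle, whatever the lens; pixels are square), "cx", "cy" (the principal point, pixels), "rvec" (rotation vector, rad) and "tvec" (3), from world to camera coordinates, as OpenCV has them; the wrist camera has in their place "T_tool_cam" (4x4, takes a point from camera to tool coordinates, whose origin is the TCP and whose axes are the flange's). Camera axes: x right, y down, z forward; pixel columns grow to the right and rows downward; lengths in mm; the calibration is good to about 2 mm. A picture is of the moment at which its call begins: read the wrist's pose just before it. There is no depth.
- env.job_done(): hands the job in; it is judged then, once.
The state is a dict: "time_s": time; "qpos": joint angles; "qvel": joint speeds; "effort": joint torques, N m; "ee_pos": TCP position; "ee_rot": TCP orientation; "force": force on the tool from outside, world axes, zero at the start; "torque": the same for the moment, N m; "gripper_width": finger opening in mm; "gripper_force": force on a finger pad.
Only numpy, scipy, OpenCV 4.12 (cv2) and the standard library are available. Lean on these libraries where they do the work, as an engineer would, in place of code of your own. Each camera call takes 0.05 s, during which the arm holds its last target. There are 200 camera calls.

## Working session

There is one attempt and no reset: what is moved stays moved. The work goes in short steps, Python scripts to look and compute and a tool call to move; the robot and the scene stay as the last step left them, time stands still between calls to the robot, and variables do not carry over. Pictures are saved under pics/ and viewed, at most 10 in all, crops included, and the job is handed in when it is done.

Besides the shell and the picture viewer there is one more tool, called in YAML: its name, and indented under it one key for each argument. send_rows: Moves the arm, as the interface text tells. Shifts and turns lie within -1 to 1; 1 stands for 500 mm of shift or 30 degrees of turn. Its arguments: {"type":"object","properties":{"motion":{"type":"array"},"grip_force":{"type":"number"}},"required":["motion"]}

```bash
mkdir -p pics
cat > h.py <<'E'
import numpy as np, cv2
from workcell import env
from scipy.spatial.transform import Rotation as R
def grab(n):
    s=env.state(); f=env.grab_frame(n); 
    h=f["frame"].shape[0]; F=h/2/np.tan(np.radians(f["vertical_fov"])/2)
    if "rvec" in f:
        Rm=cv2.Rodrigues(np.array(f["rvec"],float))[0]; t=np.array(f["tvec"],float).ravel()
        Rc=Rm.T; o=-Rm.T@t
    else:
        T=np.array(f["T_tool_cam"]); Rt=R.from_euler("xyz",s["ee_rot"],degrees=True).as_matrix()
        Rc=Rt@T[:3,:3]; o=Rt@T[:3,3]+np.array(s["ee_pos"])
    return dict(img=f["frame"],F=F,cx=f["cx"],cy=f["cy"],Rc=Rc,o=o)
def ray(c,u,v):
    d=c["Rc"]@np.array([(u-c["cx"])/c["F"],(v-c["cy"])/c["F"],1.]); return c["o"],d/np.linalg.norm(d)
def onz(c,u,v,z):
    o,d=ray(c,u,v); return o+d*(z-o[2])/d[2]
def proj(c,p):
    q=c["Rc"].T@(np.array(p,float)-c["o"]); return q[:2]/q[2]*c["F"]+[c["cx"],c["cy"]]
def save(c,n,box=None,s=1):
    im=c["img"][...,::-1]
    if box: x,y,w,h=box; im=im[y:y+h,x:x+w]
    cv2.imwrite(n,cv2.resize(im,None,fx=s,fy=s,interpolation=cv2.INTER_CUBIC))
E
python3 - <<'E'
from h import *
import pickle
print(env.state())
for n in("scene","side"):
    c=grab(n); save(c,f"pics/{n}0.png",s=1.5); pickle.dump(c,open(n+".pkl","wb")); print(n,c["o"],c["Rc"][:,2],c["F"])
E
```

```text
{'time_s': 0.0, 'qpos': array([-7.71778032e+01,  1.83506572e+01,  8.97056514e+01,  1.97093554e-04,
        7.20446185e+01, -1.14742079e+00]), 'qvel': array([-0.01890388, -0.03905104,  0.06156032,  0.00115346, -0.09253699,
        0.00202963]), 'effort': array([-3.02999601e-03, -4.12468672e+01, -2.31975496e+01,  7.24301208e-02,
        4.56100318e-02, -1.32936766e-04]), 'ee_pos': array([ 138.67344776, -557.45643572,  185.63531011]), 'ee_rot': array([-1.79899097e+02, -2.20840625e-03,  1.39695547e+01]), 'force': array([ 0.26906202, -0.63366115,  0.29157   ]), 'torque': array([-0.03509366, -0.06932946,  0.02907744]), 'gripper_force': 0.0, 'gripper_width': 91.32949898522395}
scene [-292.16323121  476.58507493 1122.02446663] [ 0.56808086 -0.35603543 -0.74197232] 389.6803681797953
side [-136.45157903 1078.96478373 1075.90957061] [ 0.40146624 -0.69149025 -0.60055482] 391.86236111305294
```

View pics/scene0.png

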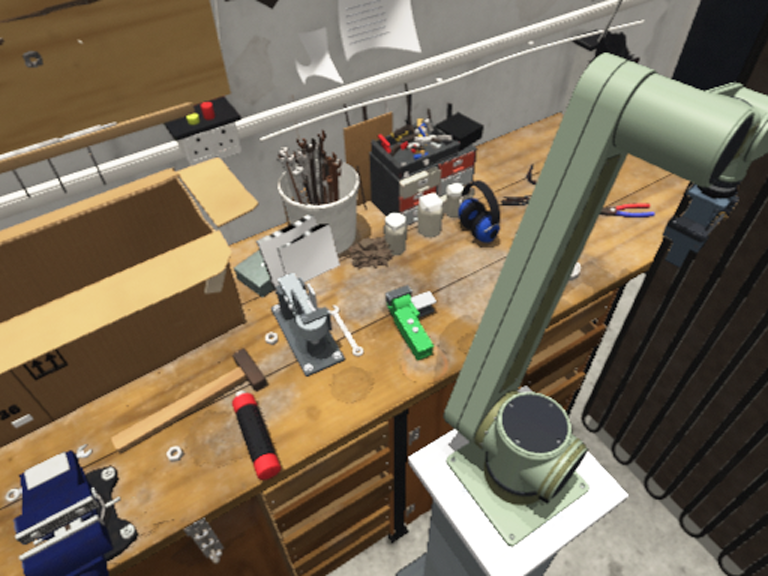

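View pics/side0.png

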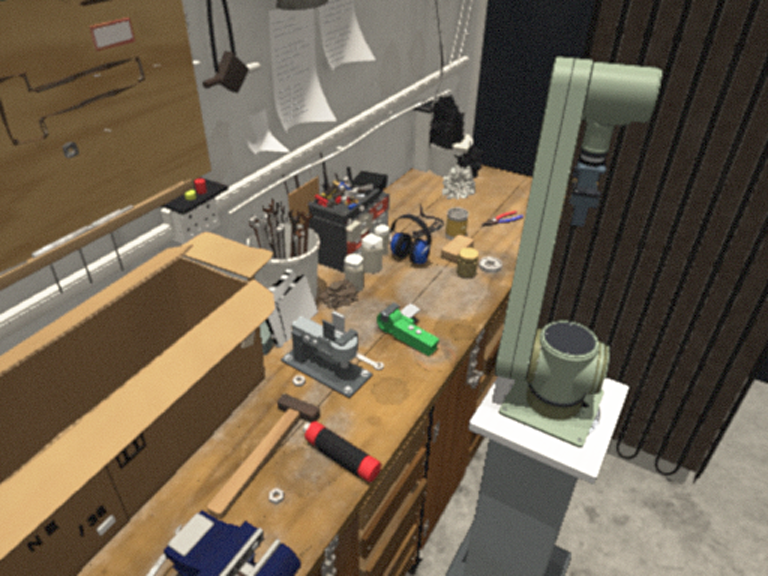

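Candidates, in scene picture pixels (1.5x scale): the grey tongue on the dark stand at (308,310) and the green look-alike at (410,322). In the side view they are at (325,350) and (407,330). I choose the grey one on the ball mount and check it in a close crop.

Run:
```python
from h import *
import pickle
a=pickle.load(open("scene.pkl","rb"));b=pickle.load(open("side.pkl","rb"))
ims=[]
for c,(x,y,w,h) in((a,(170,170,80,85)),(b,(180,195,80,85))):
    ims.append(cv2.resize(c["img"][y:y+h,x:x+w,::-1],None,fx=5,fy=5,interpolation=cv2.INTER_CUBIC))
cv2.imwrite("pics/crop1.png",np.hstack(ims))
```

```text
(no output)
```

View pics/crop1.png

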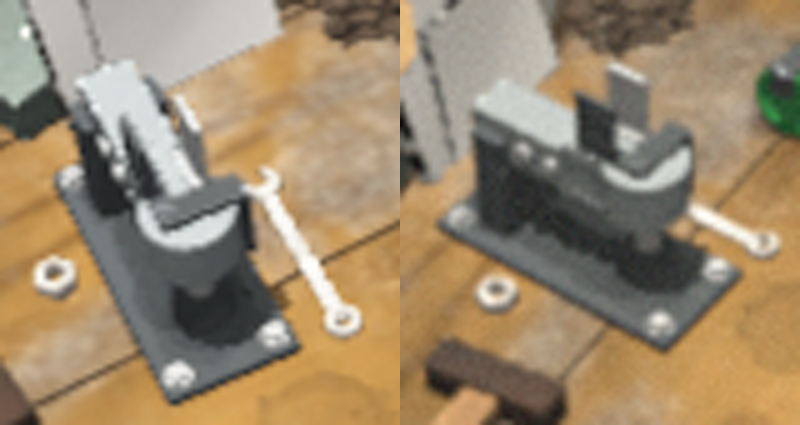

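The crops show the grey cup at the robot-side end and the tube running away to the cradle. The dark latch tab is on the left and the lighter fixed plate on the right. Plate corners are clear in both crops.

Run:
```python
from h import *
import pickle
a=pickle.load(open("scene.pkl","rb"));b=pickle.load(open("side.pkl","rb"))
f=lambda c,u,v,x,y,z,ox=0:onz(c,(u-ox)/5+x,v/5+y,z).round(1)
for n,u,v in(("NL",172,402),("NR",298,347),("FL",60,183)):print("A",n,f(a,u,v,170,170,10))
for n,u,v in(("NL",665,350),("NR",740,272),("FL",437,226)):print("B",n,f(b,u,v,180,195,10,400))
# tops of plates z=186?
print("tabtop",f(b,596,100,180,195,186,400),"fixed top",f(b,628,70,180,195,186,400), f(a,187,108,170,170,186))
```

```text
A NL [426.8 246.2  10. ]
A NR [419.8 152.4  10. ]
A FL [643.4 228.2  10. ]
B NL [425.8 251.3  10. ]
B NR [420.8 153.6  10. ]
B FL [650.5 234.2  10. ]
tabtop [505.6 212.5 186. ] fixed top [505.3 172.4 186. ] [508.3 171.7 186. ]
```

send_rows:
  motion:
    - {"tz": -0.11,"rz": 0.308}
    - {"tz": -0.11,"rz": 0.308}
    - {"tx": 0.038,"ty": -0.096}
    - {"tx": 0.038,"ty": -0.096}
    - {"tx": 0.038,"ty": -0.096}
    - {"tx": 0.038,"ty": -0.096}
    - {"tx": 0.038,"ty": -0.096}
    - {"tx": 0.038,"ty": -0.096}
    - {"tx": 0.038,"ty": -0.096}
    - {"tx": 0.038,"ty": -0.096}
    - {"tx": 0.038,"ty": -0.096}
    - {"tx": 0.038,"ty": -0.096}

```text
invalid input at $.motion[0]: expected keys tx, ty, tz, rx, ry, rz, gripper
```

send_rows:
  motion:
    - {"tx": 0.038,"ty": -0.096}
    - {"tx": 0.038,"ty": -0.096}
    - {"tx": 0.038,"ty": -0.096}
    - {"tx": 0.038,"ty": -0.096}
    - {"tx": 0.038,"ty": -0.096}
    - {"tx": 0.038,"ty": -0.096}
    - {"tx": 0}

```text
invalid input at $.motion[0]: expected keys tx, ty, tz, rx, ry, rz, gripper
```

Run:
```python
from h import *
import pickle
c=grab("wrist"); s=env.state(); pickle.dump(c,open("w1.pkl","wb")); save(c,"pics/w1.png",s=1.5)
print(s["time_s"],s["ee_pos"],s["ee_rot"],s["qpos"].round(1),c["o"],c["Rc"][:,2])
```

```text
0.15 [ 138.69267235 -557.59872165  185.83884492] [-1.79925352e+02  4.76297457e-04  1.39681663e+01] [-77.2  18.3  89.7  -0.   72.   -1.1] [ 212.86032866 -539.45524621  383.19016132] [-0.26084475 -0.06374556 -0.96327385]
```

View pics/w1.png

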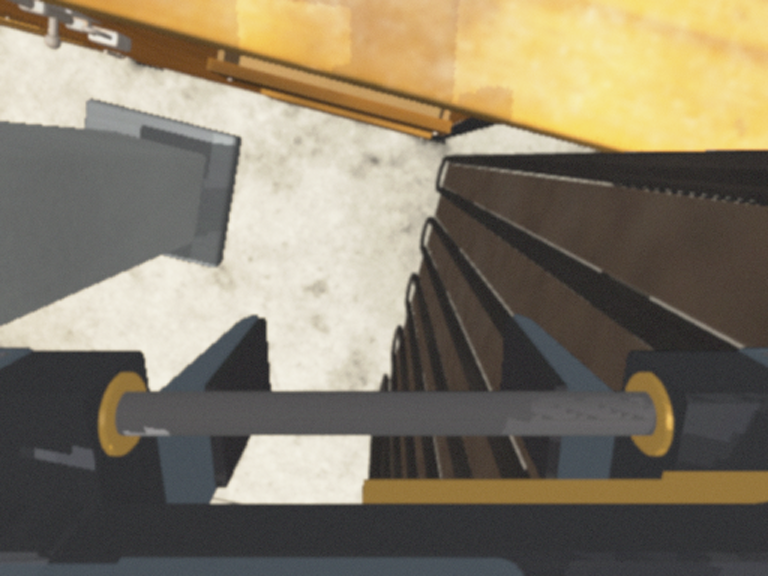

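The calls were refused because every key is required. The wrist picture shows only the start place: floor, rack and the open fingers. I'm resending with all keys.

send_rows:
  motion:
    - {"tx": 0,"ty": 0,"tz": -0.11,"rx": 0,"ry": 0,"rz": 0.308,"gripper": -1}
    - {"tx": 0,"ty": 0,"tz": -0.11,"rx": 0,"ry": 0,"rz": 0.308,"gripper": -1}
    - {"tx": 0.038,"ty": -0.096,"tz": 0,"rx": 0,"ry": 0,"rz": 0,"gripper": -1}
    - {"tx": 0.038,"ty": -0.096,"tz": 0,"rx": 0,"ry": 0,"rz": 0,"gripper": -1}
    - {"tx": 0.038,"ty": -0.096,"tz": 0,"rx": 0,"ry": 0,"rz": 0,"gripper": -1}
    - {"tx": 0.038,"ty": -0.096,"tz": 0,"rx": 0,"ry": 0,"rz": 0,"gripper": -1}
    - {"tx": 0.038,"ty": -0.096,"tz": 0,"rx": 0,"ry": 0,"rz": 0,"gripper": -1}
    - {"tx": 0.038,"ty": -0.096,"tz": 0,"rx": 0,"ry": 0,"rz": 0,"gripper": -1}
    - {"tx": 0.038,"ty": -0.096,"tz": 0,"rx": 0,"ry": 0,"rz": 0,"gripper": -1}
    - {"tx": 0.038,"ty": -0.096,"tz": 0,"rx": 0,"ry": 0,"rz": 0,"gripper": -1}
    - {"tx": 0.038,"ty": -0.096,"tz": 0,"rx": 0,"ry": 0,"rz": 0,"gripper": -1}
    - {"tx": 0.038,"ty": -0.096,"tz": 0,"rx": 0,"ry": 0,"rz": 0,"gripper": -1}

```text
time_s: 1.65
ee_pos: [366.3, -92.8, 296.4]
ee_rot: [180.0, -0.0, -4.5]
force: [1.2, -0.5, 0.3]
gripper_width: 91.1
gripper_force: 0.0
```

send_rows:
  motion:
    - {"tx": 0.039,"ty": -0.096,"tz": 0,"rx": 0,"ry": 0,"rz": 0,"gripper": -1}
    - {"tx": 0.039,"ty": -0.096,"tz": 0,"rx": 0,"ry": 0,"rz": 0,"gripper": -1}
    - {"tx": 0.039,"ty": -0.096,"tz": 0,"rx": 0,"ry": 0,"rz": 0,"gripper": -1}
    - {"tx": 0.039,"ty": -0.096,"tz": 0,"rx": 0,"ry": 0,"rz": 0,"gripper": -1}
    - {"tx": 0.039,"ty": -0.096,"tz": 0,"rx": 0,"ry": 0,"rz": 0,"gripper": -1}
    - {"tx": 0.039,"ty": -0.096,"tz": 0,"rx": 0,"ry": 0,"rz": 0,"gripper": -1}
    - {"tx": 0,"ty": 0,"tz": 0,"rx": 0,"ry": 0,"rz": 0,"gripper": -1}
    - {"tx": 0,"ty": 0,"tz": 0,"rx": 0,"ry": 0,"rz": 0,"gripper": -1}

```text
time_s: 2.65
ee_pos: [504.7, 183.0, 296.0]
ee_rot: [179.9, 0.1, -4.5]
force: [-0.1, 0.6, 0.4]
gripper_width: 91.4
gripper_force: 0.0
```

Run:
```python
from h import *
import pickle
c=grab("wrist"); s=env.state(); pickle.dump(c,open("w2.pkl","wb")); save(c,"pics/w2.png",s=1.5)
print(s["time_s"],s["ee_pos"],s["ee_rot"],s["qpos"].round(1),c["o"],c["Rc"][:,2])
```

```text
2.7 [504.70730323 182.56929461 296.342046  ] [ 1.79951338e+02  3.19240793e-02 -4.54442315e+00] [ 18.7  12.   82.7  -0.   85.3 113.2] [581.11976083 177.35310776 493.34199382] [-0.26890535  0.01958241 -0.96296752]
```

View pics/w2.png

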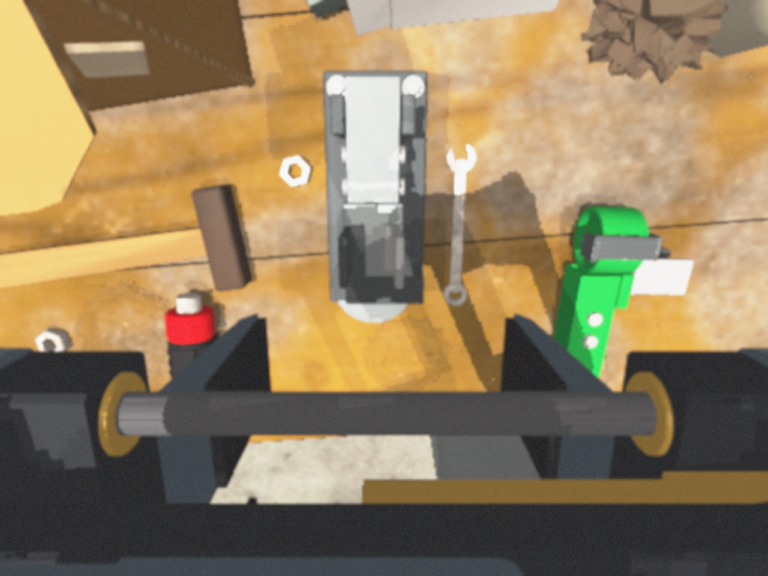

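The wrist view shows the tongue aligned with the image (tube u 346–404). The tab is dark near (350,255), the fixed plate is near (400,265), and the green look-alike is well clear on the right. I'll crop to get the plate tops.

Run:
```python
from h import *
import pickle
c=pickle.load(open("w2.pkl","rb")); save(c,"pics/w2c.png",(210,40,80,180),3.3) 
im=c["img"][40:220,205:295,::-1]; im=cv2.convertScaleAbs(im,alpha=1.8,beta=20)
cv2.imwrite("pics/w2c.png",cv2.resize(im[75:],None,fx=7,fy=5.7,interpolation=cv2.INTER_CUBIC))
```

```text
(no output)
```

View pics/w2c.png

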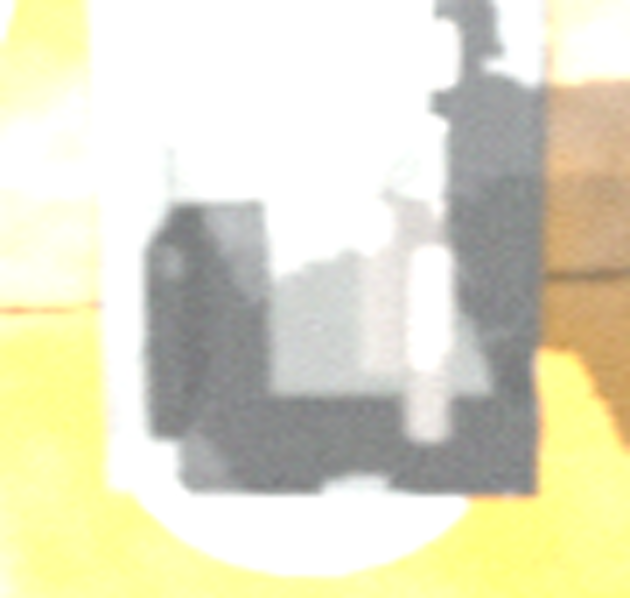

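Enhanced crop (x7, x5.7): the tab's top outer edge is at x=148 and the fixed plate's top spans x 408–452. Both run y≈243–438.

Run:
```python
from h import *
import pickle
c=pickle.load(open("w2.pkl","rb"))
g=lambda x,y,z:onz(c,205+x/7,115+y/5.7,z)
Rt=R.from_euler("xyz",[180,0,-4.5],degrees=True).as_matrix()
p=np.array([504.7,182.6,0])
for n,x,y,z in(("tab out",148,340,186),("fix out",452,342,186),("fix in",408,342,186),("fix far",430,245,186),("fix near",430,440,186)):
    w=g(x,y,z); print(n,w.round(1),"tool",(Rt.T@(w-p))[:2].round(1))
for x,y,z in((346,190,120),(404,190,120),(345,85,120),(401,85,120)):
    w=onz(c,x/1.5,y/1.5,z); print("tube",w.round(1),(Rt.T@(w-p))[:2].round(1))
```

```text
tab out [514.6 212.8 186. ] tool [  7.5 -30.9]
fix out [510.8 169.5 186. ] tool [ 7.1 12.5]
fix in [511.3 175.8 186. ] tool [7.1 6.2]
fix far [528.2 171.5 186. ] tool [24.3  9.2]
fix near [493.2 173.9 186. ] tool [-10.8   9.5]
tube [556.9 209.2 120. ] [ 49.9 -30.6]
tube [553.3 164.3 120. ] [49.9 14.5]
tube [632.3 202.3 120. ] [125.6 -29.7]
tube [629.1 161.3 120. ] [125.7  11.4]
```

send_rows:
  motion:
    - {"tx": 0.012,"ty": -0.003,"tz": 0.04,"rx": 0,"ry": 0,"rz": 0,"gripper": -1}
    - {"tx": 0,"ty": 0,"tz": 0.05,"rx": 0,"ry": 0,"rz": 0,"gripper": -1}
    - {"tx": 0,"ty": 0,"tz": 0.05,"rx": 0,"ry": 0,"rz": 0,"gripper": -1}
    - {"tx": 0,"ty": 0,"tz": 0.05,"rx": 0,"ry": 0,"rz": 0,"gripper": -1}
    - {"tx": 0,"ty": 0,"tz": 0.04,"rx": 0,"ry": 0,"rz": 0,"gripper": -1}
    - {"tx": 0,"ty": 0,"tz": 0.035,"rx": 0,"ry": 0,"rz": 0,"gripper": -1}
    - {"tx": 0,"ty": 0,"tz": 0.02,"rx": 0,"ry": 0,"rz": 0,"gripper": -1}
    - {"tx": 0,"ty": 0,"tz": 0.01,"rx": 0,"ry": 0,"rz": 0,"gripper": -1}
    - {"tx": 0,"ty": 0,"tz": 0,"rx": 0,"ry": 0,"rz": 0,"gripper": -1}
  grip_force: 45

```text
time_s: 3.82
ee_pos: [511.4, 184.2, 149.2]
ee_rot: [-180.0, -0.0, -4.5]
force: [0.2, 0.1, 0.6]
gripper_width: 91.1
gripper_force: 0.0
```

Run:
```python
from h import *
import pickle
c=grab("wrist"); s=env.state(); pickle.dump(c,open("w3.pkl","wb")); save(c,"pics/w3.png",s=1.5)
print(s["time_s"],s["ee_pos"],s["ee_rot"],s["force"])
```

```text
3.875 [511.66307941 184.38321917 149.49739433] [-1.79984697e+02 -5.66276474e-02 -4.52680511e+00] [-0.05191068  0.63864646 -0.0964526 ]
```

View pics/w3.png

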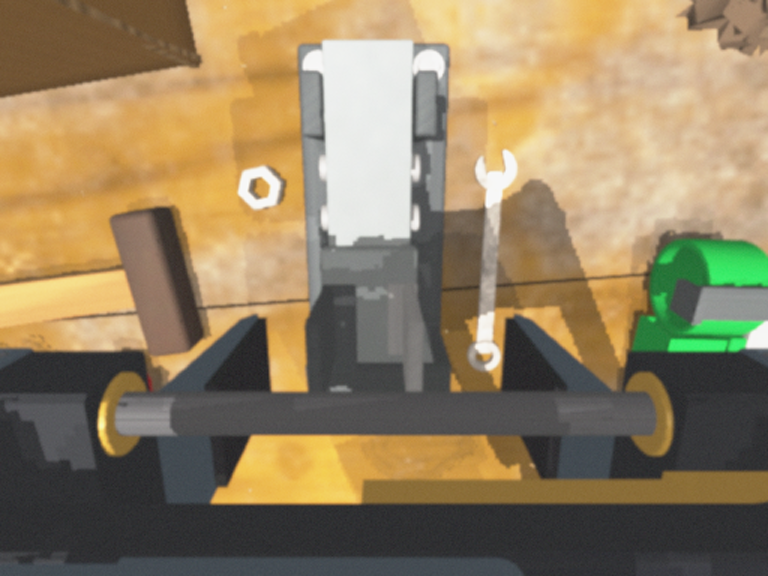

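The fingers straddle both plates: tab outer face at u≈307, fixed plate at ≈425, finger centre at 386, which matches 30:14. Closing now.

send_rows:
  motion:
    - {"tx": 0,"ty": 0,"tz": 0,"rx": 0,"ry": 0,"rz": 0,"gripper": 1}
    - {"tx": 0,"ty": 0,"tz": 0,"rx": 0,"ry": 0,"rz": 0,"gripper": 1}
    - {"tx": 0,"ty": 0,"tz": 0,"rx": 0,"ry": 0,"rz": 0,"gripper": 1}
    - {"tx": 0,"ty": 0,"tz": 0,"rx": 0,"ry": 0,"rz": 0,"gripper": 1}
    - {"tx": 0,"ty": 0,"tz": 0,"rx": 0,"ry": 0,"rz": 0,"gripper": 1}
    - {"tx": 0,"ty": 0,"tz": 0,"rx": 0,"ry": 0,"rz": 0,"gripper": 1}
    - {"tx": 0,"ty": 0,"tz": 0,"rx": 0,"ry": 0,"rz": 0,"gripper": 1}
    - {"tx": 0,"ty": 0,"tz": 0,"rx": 0,"ry": 0,"rz": 0,"gripper": 1}
  grip_force: 45

```text
time_s: 4.88
ee_pos: [512.2, 182.5, 149.8]
ee_rot: [179.8, -0.1, -4.4]
force: [1.5, -6.2, 5.8]
gripper_width: 26.3
gripper_force: 44.9
```

send_rows:
  motion:
    - {"tx": 0,"ty": 0.003,"tz": 0,"rx": 0,"ry": 0,"rz": 0,"gripper": 1}
    - {"tx": 0,"ty": 0,"tz": -0.005,"rx": 0,"ry": 0,"rz": 0,"gripper": 1}
    - {"tx": 0,"ty": 0,"tz": -0.01,"rx": 0,"ry": 0,"rz": 0,"gripper": 1}
    - {"tx": 0,"ty": 0,"tz": -0.01,"rx": 0,"ry": 0,"rz": 0,"gripper": 1}
    - {"tx": 0,"ty": 0,"tz": 0,"rx": 0,"ry": 0,"rz": 0,"gripper": 1}
  grip_force: 45

```text
time_s: 5.5
ee_pos: [510.9, 183.2, 161.5]
ee_rot: [-180.0, 0.0, -4.5]
force: [0.8, -0.2, -6.4]
gripper_width: 27.0
gripper_force: 44.9
```

It came free: the force is -6.4 N, which is the tongue's weight. Lifting the rest.

send_rows:
  motion:
    - {"tx": 0,"ty": 0,"tz": -0.015,"rx": 0,"ry": 0,"rz": 0,"gripper": 1}
    - {"tx": 0,"ty": 0,"tz": -0.025,"rx": 0,"ry": 0,"rz": 0,"gripper": 1}
    - {"tx": 0,"ty": 0,"tz": -0.03,"rx": 0,"ry": 0,"rz": 0,"gripper": 1}
    - {"tx": 0,"ty": 0,"tz": -0.03,"rx": 0,"ry": 0,"rz": 0,"gripper": 1}
    - {"tx": 0,"ty": 0,"tz": -0.03,"rx": 0,"ry": 0,"rz": 0,"gripper": 1}
    - {"tx": 0,"ty": 0,"tz": -0.025,"rx": 0,"ry": 0,"rz": 0,"gripper": 1}
    - {"tx": 0,"ty": 0,"tz": -0.015,"rx": 0,"ry": 0,"rz": 0,"gripper": 1}
    - {"tx": 0,"ty": 0,"tz": -0.005,"rx": 0,"ry": 0,"rz": 0,"gripper": 1}
    - {"tx": 0,"ty": 0,"tz": 0,"rx": 0,"ry": 0,"rz": 0,"gripper": 1}
    - {"tx": 0,"ty": 0,"tz": 0,"rx": 0,"ry": 0,"rz": 0,"gripper": 1}
    - {"tx": 0,"ty": 0,"tz": 0,"rx": 0,"ry": 0,"rz": 0,"gripper": 1}
  grip_force: 45

```text
time_s: 6.88
ee_pos: [511.0, 182.9, 248.5]
ee_rot: [180.0, 0.0, -4.5]
force: [0.4, -0.3, -5.1]
gripper_width: 27.1
gripper_force: 44.9
```

Run:
```python
from h import *
s=env.state(); print(s)
ims=[]
for n,(x,y,w,h) in(("scene",(140,110,130,150)),("side",(150,130,130,150))):
    c=grab(n); ims.append(cv2.resize(c["img"][y:y+h,x:x+w,::-1],None,fx=3,fy=3,interpolation=cv2.INTER_CUBIC))
cv2.imwrite("pics/lift.png",np.hstack(ims))
```

```text
{'time_s': 6.875, 'qpos': array([ 1.84833344e+01,  1.35235546e+01,  8.74375220e+01, -4.99557787e-03,
        7.90889593e+01,  1.12994300e+02]), 'qvel': array([ 0.02900008, -0.02373256, -0.16293271, -0.00669125, -0.01192002,
        0.0135973 ]), 'effort': array([-2.14372058e-04, -4.09976149e+01, -2.67219687e+01,  4.10858996e-02,
       -6.47966098e-02, -1.19829729e-03]), 'ee_pos': array([511.0440102 , 182.92036092, 248.50029686]), 'ee_rot': array([ 1.79975939e+02,  4.41443586e-02, -4.51002738e+00]), 'force': array([ 0.42728507, -0.28168122, -5.13186186]), 'torque': array([-0.00142317,  0.04352668, -0.06926371]), 'gripper_force': 44.88680183887482, 'gripper_width': 27.104637801404564}
```

View pics/lift.png

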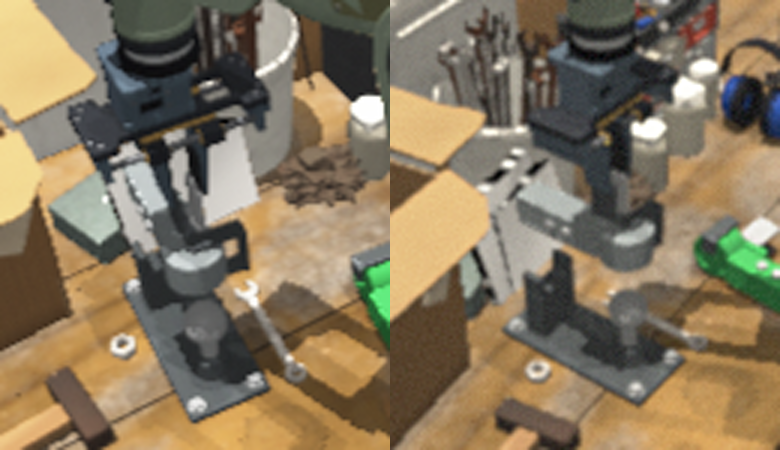

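The tongue is off the ball (cup at (195,270), ball at (205,320) in the left crop). It hangs level above the ball and cradle, with the nut and spanner untouched.

```bash
python3 -c "
from workcell import env
print(env.job_done())"
```

```text
the job is handed in; nothing more can be done
None
```

The job is handed in: the latch is squeezed and the tongue is off the ball, held level and still about 10 cm up over it; the nut, spanner and look-alike in view were not disturbed.

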